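Steady the gel casting table and set its tray

TASK

The gel casting table rocks because its screw foot, the one under the red knob, is wound up off the bench: turn the knob until that foot just touches and takes a light share of the weight, without jacking the plate up, bearing down hard on it or shoving the table along. Then set the blue gel tray flat on the plate between the two white gates, so that the gates cover both its open ends. Leave everything else where it is.

Things in the scene. Friction and masses are not known exactly. Their poses are not given: they have to be found in the camera images.
- casting_table: Gel casting table, loose, about 7 kg: aluminium plate 300 (its x) x 290 (its y) x 10 mm, top 42 mm above the bench, on three fixed rubber feet and one screw foot at x +-125, y +-120 mm. Origin on the bench under the plate's centre, z up. It stands level on the three fixed feet; a push of more than about 12 N down on the screw corner while its foot is off the bench tips it
- gel_box (a point): Top centre of the clear box of glass plates that is fixed on the plate's +x half: 110 (x) x 220 (y) mm, 95 mm high above the plate, centred at the casting table's x +80, y 0 mm. Keep clear of it
- levelling_screw: Screw foot: red ribbed knob, 38 mm diameter, 24 mm high, on a vertical stem through the plate; under the plate a rubber cushion foot of 48 mm diameter turns with it. Origin on the axis at mid-height of the knob, about 72 mm above the bench; z up. At the start the foot hangs 1.4 to 3.6 mm off the bench, differently each time: too fine to see or to read from poses, it must be felt
- screw_boss (a point): Where the stem leaves the plate's top, at the casting table's x -125, y +120 mm. Coarse thread: clockwise seen from above drives knob and foot down 8 mm per turn (1.27 mm per rad). It drags with 0.03 N m when free; once the foot bears, its rubber rubs on the bench and the drag rises by 0.01 to 0.02 N m per newton. The cushion yields 1 mm per 16 N; at about 14 N the plate begins to lift
- gel_tray: Blue see-through gel tray, about 0.12 kg: 62 mm wide (its x) x 100 mm long (its y), 24 mm high overall, floor 5 mm, two long walls 5 mm thick at x +-28.5 mm, open at both ends. Origin at the centre of its underside, z up; either way round will do
- tray_bay (a point): Where the tray's underside centre belongs: middle of the space between the two white gates, on the plate's top face (casting_table frame x -65, y 0, z 42 mm). Axes as the casting table's. The gates stand at y +-52.5 to +-62.5 mm of it, 74 mm long in x, 20 mm high: the tray's length has 2.5 mm play at either end
- table: The bench, fixed; its dark top is at z = 0
- tube_rack: Bystander: orange tube rack 60 x 100 mm, 52 mm high; origin under its centre
- tip_box: Bystander: black pipette tip box 85 x 120 mm, 62 mm high; origin under its centre
- reagent_bottle: Bystander: amber bottle, 60 mm diameter, 135 mm high; origin under its centre
- beaker: Bystander: glass beaker, 68 mm diameter, 90 mm high; origin under its centre
- gel_comb: Bystander: flat white gel comb 90 x 34 x 5 mm lying on the bench; origin under its centre
- marker: Bystander: blue marker pen, 12 mm diameter, 125 mm long, lying on the bench
Not all that is in view belongs to the job. What is meant by the gel_tray is not black or brown, and is the larger of those in its own colour.

How it is judged:
By the outcome, as a careful person would: the job done as asked, in the order asked, and still so for the second after the job is handed in, with the robot touching nothing.
It also fails if it takes over 72 s, if anything falls off the work surface, if the arm or the gripper's body presses on something with over 40 N, if the wrist force passes 120 N, or if a joint passes its speed limit or range.

ROBOT

A 7-joint arm with a two-finger parallel gripper is mounted at the origin on the work surface. World frame = base frame: x ahead of the robot, y to its left, z up, the work surface at z = 0. Lengths are in m, angles in degrees, forces in N, time in s.
With the tool pointing down it reaches from about 0.425 to 0.875 m from the base axis. Payload 4.7 kg.
Tool frame: the origin (TCP) lies at the very end of the fingers, on their centre line; the grasp point (between the pads) lies 19 mm behind it; z points along the fingers, y is the line along which they close (so a half turn about z gives the same grasp; the last joint's range is limited). The gripper opens to 87 mm and grips with 3 to 60 N. Pads are 19 mm wide; open, the fingers measure 117 mm over their backs; the gripper's body (75 mm by 190 mm) begins 51 mm behind the grasp point.
Start: joints at [-66.285, 18.392, -4.016, 83.108, 1.295, 78.541, -3.26], TCP at [0.253, 0.599, 0.223] pointing down, gripper open.
Joint ranges: [-163.93, 163.93], [-17.29, 119.83], [-79.2, 71.16], [3.27, 140.29], [-89.18, 269.18], [5.43, 117.66], [-154.24, 154.24]. Speed limits (degrees/s): [147.25, 147.25, 180, 180, 180, 180, 180].

INTERFACE

Orientations are given as [roll, pitch, yaw] about the fixed x, y, z axes, in that order (R = Rz(yaw) Ry(pitch) Rx(roll)).
In Python, from cell import get_obs, read_camera, sign_off, silhouettes gives the robot as it stands.
- The arm moves only by the tool play_rows, never from a script. Its argument "steps" is a list that holds one entry, the list of rows, each a list of 7 numbers: the shift along the tool's x, y, z in m, then the turn, a rotation vector about the tool's x, y, z in rad, then the finger opening in m, from 0 to 0.087. A call has 1 to 12 rows; each row shifts and turns the commanded pose from where the row before left it, along the tool's axes as they then stand; what a row does not reach is not made up. A row lasts 1/10 s, in which the tool goes at most 50 mm and 8.59 degrees, less where a joint would pass 70% of its speed; a pose out of reach is approached as far as the arm can. A call is refused whole if a number of a shift passes 0.05 or a number of a turn 0.15, either way. A call with a gripper value outside its range is refused whole. The fingers move at their own pace and stop on an object; "force" is the grip in N (left out, the last holds). Time passes only in rows, so rows that do not move let the fingers close. It gives the time, the measured TCP pose, the force, the opening and the grip force at its end, in the units of the state.
- get_obs(): the state, without advancing time (a new reading comes with each control period).
- read_camera(name): name is "scene" or "side" or "wrist"; returns a dict with "frame" (400x640x3 uint8, red, green, blue), "intrinsics" (3x3 intrinsics, pixels), "view" (4x4, takes a point from world to camera coordinates). Camera axes: x right, y up, looking along -z (the intrinsics and any distortion apply to the point x, -y, -z); pixel columns grow to the right and rows downward; lengths in m; the calibration is good to about 2 mm. A picture is of the moment at which its call begins. There is no depth.
- sign_off(): hands the job in; it is judged then, once.
Trained networks look in the newest picture that a camera, given by its name, has taken for a name from the list of things; names that differ only in an ending like _2 or _b are one class to them, and where a whole thing is asked for, a point or a joint stands for the part that bears it (a point fixed in the world has none). Each returns a list of dicts, best first, with "p" (0 to 1); they miss things now and then, are a little off and sometimes report something else, mostly with a low value. They report only what shows in the picture. A call takes as long as a camera call. They do not tell look-alikes from the thing itself.
- silhouettes(camera, name): "pixels" (400x640 bool, what is visible of it) and "extent" ([left, top, right, bottom] in pixels, round what is visible of it).
The state is a dict: "time_s": time; "qpos": joint angles; "joint_velocities": joint speeds; "effort": joint torques, N m; "tool_pos": TCP position; "tool_rot": TCP orientation; "force": force on the tool from outside, world axes, zero at the start; "wrist_torque": the same for the moment, N m; "grip_width": finger opening in m; "grasp_force": force on a finger pad.
Only numpy, scipy, OpenCV 4.12 (cv2) and the standard library are available. Lean on these libraries where they do the work, as an engineer would, in place of code of your own. Each camera call takes 0.05 s, during which the arm holds its last target. There are 200 camera calls.

## Working session

There is one attempt and no reset: what is moved stays moved. The work goes in short steps, Python scripts to look and compute and a tool call to move; the robot and the scene stay as the last step left them, time stands still between calls to the robot, and variables do not carry over. Pictures are saved under pics/ and viewed, at most 13 in all, crops included, and the job is handed in when it is done.

Besides the shell and the picture viewer there is one more tool, called after ">>>" as name(argument=value, ...), one argument or row to a line, values as JSON. play_rows: Moves the arm, as the interface text tells. Its arguments: {"type":"object","properties":{"steps":{"type":"array","items":{"type":"array","items":{"type":"array","items":{"type":"number"}}}},"force":{"type":"number"}},"required":["steps"]}

```bash
mkdir -p pics; ls; cat > h.py <<'E'
import numpy as np, cv2
from cell import *
def save(cam,fn):
    c=read_camera(cam); cv2.imwrite('pics/'+fn,c['frame'][:,:,::-1]); return c
def ray(c,u,v):
    K=c['intrinsics'];V=np.array(c['view']);d=np.linalg.inv(K)@[u,v,1];d=np.array([d[0],-d[1],-d[2]])
    R=V[:3,:3];o=-R.T@V[:3,3];return o,R.T@d
def onz(c,u,v,z):
    o,d=ray(c,u,v);return o+d*(z-o[2])/d[2]
def proj(c,p):
    V=np.array(c['view']);q=V[:3,:3]@np.array(p)+V[:3,3];q=c['intrinsics']@[q[0],-q[1],-q[2]];return q[:2]/q[2]
def sil(cam,name):
    out=[]
    for s in silhouettes(cam,name):
        m=s['pixels'];ys,xs=np.nonzero(m);out.append((round(s['p'],2),s['extent'],round(xs.mean(),1),round(ys.mean(),1),len(xs),m))
    return out
E
python3 - <<'E'
from h import *
a=save('scene','s0.png');b=save('side','d0.png')
cv2.imwrite('pics/both.png',cv2.resize(np.vstack([a['frame'],b['frame']]),(480,600))[:,:,::-1])
for c in (a,b):
    o,d=ray(c,320,200);print(o,d,c['intrinsics'][0,0])
for cam,c in(('scene',a),('side',b)):
  for n in ['levelling_screw','gel_tray','casting_table']:
    for s in sil(cam,n): print(cam,n,s[:5])
print(get_obs())
E
```

```text
pics
[1.53330354 0.39588104 0.99054371] [-0.71863065 -0.27729948 -0.6377632 ] 461.44327094265174
[ 0.16803552 -0.87651629  0.73241666] [ 0.33820873  0.78422884 -0.52030879] 417.21281140641526
scene levelling_screw (0.72, [370.4, 226.8, 383.9, 257.5], np.float64(377.9), np.float64(237.2), 202)
scene gel_tray (0.93, [206.0, 206.3, 239.6, 234.3], np.float64(223.6), np.float64(220.2), 517)
scene gel_tray (0.74, [211.2, 238.1, 240.9, 262.3], np.float64(226.8), np.float64(250.6), 354)
scene gel_tray (0.61, [222.1, 148.5, 246.0, 170.2], np.float64(234.4), np.float64(158.8), 340)
scene gel_tray (0.56, [178.8, 200.0, 202.6, 216.3], np.float64(189.1), np.float64(206.9), 254)
scene casting_table (0.89, [244.2, 204.3, 389.3, 309.3], np.float64(316.4), np.float64(254.2), 8850)
scene casting_table (0.32, [230.7, 171.3, 266.0, 197.2], np.float64(246.7), np.float64(184.6), 607)
side gel_tray (0.87, [410.9, 257.3, 436.1, 277.2], np.float64(424.3), np.float64(267.2), 403)
side gel_tray (0.86, [386.2, 278.5, 424.4, 316.1], np.float64(406.5), np.float64(299.3), 992)
side gel_tray (0.73, [293.9, 163.3, 4
[... 653 characters left out ...]
4, 'qpos': array([-66.28384931,  18.39819856,  -4.01785798,  83.1166594 ,
         1.29635825,  78.53944535,  -3.26071854]), 'joint_velocities': array([ 0.00393725, -0.27824351,  0.01303979, -0.11279033,  0.0598396 ,
       -0.05807415, -0.04434178]), 'effort': array([ 2.76789269e-04, -4.90457332e+01, -4.02088864e-01, -3.12290633e+01,
       -6.35186560e-02,  3.62373667e-02,  6.99587076e-05]), 'tool_pos': array([0.25301724, 0.59868214, 0.22243568]), 'tool_rot': array([-1.79990926e+02,  3.81006145e-03,  1.57094067e+02]), 'force': array([-0.10467474,  0.46360116,  0.2724321 ]), 'wrist_torque': array([-0.00453009, -0.02167349,  0.00206528]), 'grasp_force': 0.0, 'grip_width': 0.0869798434839747}
```

View pics/s0.png

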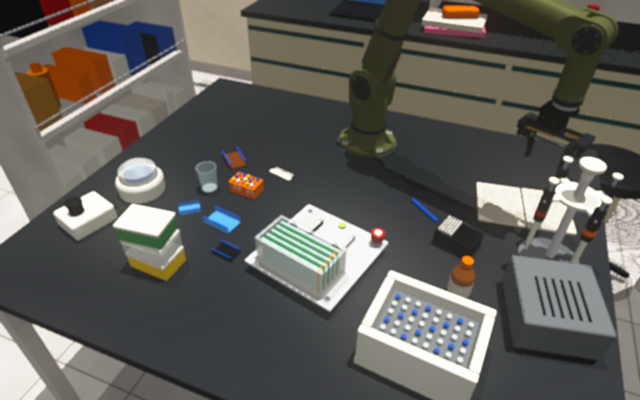

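View pics/d0.png

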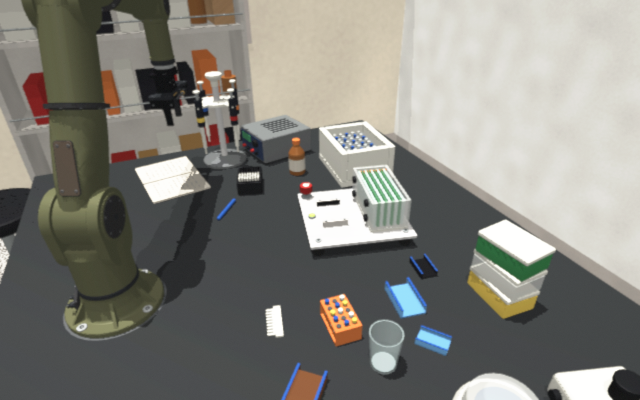

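The scene shot shows the table's red knob at (378,236), the large blue tray at (223,220) and a smaller blue one at (189,208). In the side view they are at (306,187), (406,299) and (433,340).

```bash
python3 - <<'E'
from h import *
a=read_camera('scene');b=read_camera('side')
def tri(u,v):
    (o,d),(p,e)=ray(a,*u),ray(b,*v)
    s=np.linalg.lstsq(np.c_[d,-e],p-o,rcond=None)[0];x,y=o+d*s[0],p+e*s[1];return (x+y)/2,np.linalg.norm(x-y)
print('knob',tri((378,235),(306,187)))
for uv in [(247,262),(325,304),(387,241),(310,206)]: print(onz(a,*uv,.042).round(3))
print('side')
for uv in [(299,194),(313,247),(413,240)]: print(onz(b,*uv,.042).round(3))
for cam,c,k in(('scene',a,0),('side',b,1)):
  for s in silhouettes(cam,'gel_tray')[:2]:
    m=s['pixels'].astype(np.uint8);r=cv2.minAreaRect(np.argwhere(m)[:,::-1].astype(np.float32))
    print(cam,[onz(c,*p,.012).round(3)[:2].tolist() for p in cv2.boxPoints(r)], onz(c,*r[0],.012).round(3))
    P=np.array([onz(c,x,y,.012)[:2] for y,x in np.argwhere(m)],np.float32); print(cv2.minAreaRect(P))
c=read_camera('wrist');print(c['intrinsics'],get_obs()['tool_pos']);print(ray(c,320,200),ray(c,320,0))
E
```

```text
knob (array([0.58603569, 0.20787609, 0.07532616]), np.float64(0.0032641499494904633))
[ 0.792 -0.104  0.042]
[0.844 0.148 0.042]
[0.564 0.233 0.042]
[ 0.504 -0.035  0.042]
side
[0.57  0.227 0.042]
[ 0.502 -0.05   0.042]
[ 0.764 -0.134  0.042]
scene [[0.773, -0.232], [0.72, -0.247], [0.727, -0.164], [0.78, -0.152]] [ 0.751 -0.198  0.012]
((0.7495740652084351, -0.19675417244434357), (0.07023322582244873, 0.05147849768400192), 80.58003997802734)
scene [[0.314, -0.473], [0.257, -0.419], [0.348, -0.352], [0.401, -0.404]] [ 0.331 -0.411  0.012]
((0.32897430658340454, -0.41122907400131226), (0.11067219078540802, 0.06712234765291214), 45.688194274902344)
side [[0.616, -0.224], [0.705, -0.209], [0.669, -0.344], [0.59, -0.353]] [ 0.644 -0.287  0.012]
((0.6422242522239685, -0.2850026786327362), (0.1214953139424324, 0.07703624665737152), 80.86851501464844)
side [[0.725, -0.167], [0.789, -0.144], [0.772, -0.248], [0.713, -0.267]] [ 0.749 -0.209  0.012]
((0.7492666244506836, -0.20818543434143066), (0.08864191174507141, 0.05746184661984444), 81.60784149169922)
[[285.14787605   0.         322.85926702]
 [  0.         285.14787605 196.4784541 ]
 [  0.           0.           1.        ]] [0.25303734 0.59876023 0.22259955]
(array([0.17971908, 0.62953201, 0.38546305]), array([ 0.27195347, -0.12519056, -0.954265  ])) (array([0.17971908, 0.62953201, 0.38546305]), array([-0.34681713,  0.13641091, -1.15584921]))
```

```bash
cat >> h.py <<'E'
from scipy.spatial.transform import Rotation as Ro
def totool(d,yaw=None):
    r=np.array(get_obs()['tool_rot'],float)
    R=Ro.from_euler('xyz',r if yaw is None else [180,0,yaw],degrees=True)
    return (R.inv().apply(d)).round(4)
E
python3 - <<'E'
from h import *
a=read_camera('scene');b=read_camera('side')
print('stand',onz(a,548,245,0),onz(b,223,158,0),'box',onz(a,590,330,.1), onz(b,275,150,0))
print(totool([.33,-.39,-.02]),totool([.1,-.25,0]),totool([.23,-.14,-.02]),totool([.23,-.14,-.02],210))
E
```

```text
stand [0.35119736 0.68143757 0.        ] [0.41678473 0.69245972 0.        ] box [0.72484773 0.74543228 0.1       ] [6.34116706e-01 6.76955228e-01 1.11022302e-16]
[-0.4558 -0.2308  0.02  ] [-0.1894 -0.1914 -0.    ] [-0.2664 -0.0394  0.02  ] [-0.1292 -0.2362  0.02  ]
```

>>> play_rows(
  steps=[
    [[-0.041,-0.021,0.002,0,0,0,0.087],[-0.041,-0.021,0.002,0,0,0,0.087],[-0.041,-0.021,0.002,0,0,0,0.087],[-0.041,-0.021,0.002,0,0,0,0.087],[-0.041,-0.021,0.002,0,0,0,0.087],[-0.041,-0.021,0.002,0,0,0,0.087],[-0.041,-0.021,0.002,0,0,0,0.087],[-0.041,-0.021,0.002,0,0,0,0.087],[-0.041,-0.021,0.002,0,0,0,0.087],[-0.041,-0.021,0.002,0,0,0,0.087],[-0.041,-0.021,0.002,0,0,0,0.087]],
  ],
)

```text
time_s: 1.85
tool_pos: [0.5796, 0.209, 0.2008]
tool_rot: [180.0, 0.0, 157.1]
force: [1.5, -0.2, 0.3]
grip_width: 0.0872
grasp_force: 0.0
```

>>> play_rows(
  steps=[
    [[0,0,0,0,0,-0.13,0.055],[0,0,0,0,0,-0.13,0.055],[0,0,0,0,0,-0.13,0.055],[0,0,0,0,0,-0.13,0.055],[0,0,0,0,0,-0.13,0.055],[0,0,0,0,0,-0.13,0.055],[0,0,0,0,0,-0.13,0.055],[0,0,0,0,0,0,0.055]],
  ],
)

```text
time_s: 2.65
tool_pos: [0.5786, 0.2104, 0.2007]
tool_rot: [180.0, 0.0, -150.7]
force: [-0.6, -0.3, -0.0]
grip_width: 0.0552
grasp_force: 0.0
```

```bash
python3 - <<'E'
from h import *
c=save('wrist','w1.png');o=get_obs();print(o['qpos'].round(1),o['tool_pos'],o['tool_rot'],o['force'],o['wrist_torque'])
for n in ['levelling_screw','casting_table']:
  for s in sil('wrist',n): print(n,s[:5])
E
```

```text
[-28.7  14.7   7.5  90.4  -2.   75.   98.1] [0.57860056 0.21035142 0.20065714] [ 1.79994460e+02  1.12306857e-02 -1.50929223e+02] [-0.29269453  0.40890484 -0.04385078] [0.04094025 0.04010927 0.00896629]
levelling_screw (0.6, [296.4, 173.2, 337.6, 213.8], np.float64(317.0), np.float64(192.6), 1219)
casting_table (0.68, [0.0, 0.0, 346.5, 275.2], np.float64(157.9), np.float64(153.7), 54775)
casting_table (0.53, [459.4, 115.1, 595.8, 238.9], np.float64(529.8), np.float64(172.7), 9936)
```

View pics/w1.png

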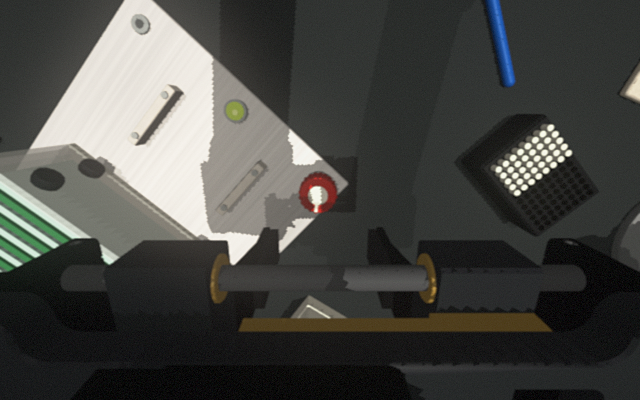

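The wrist view shows the knob at (317,193) and the two gates at about (157,113) and (243,187). The corner screw is at (140,23), and the black tip box is well clear on the right.

```bash
python3 - <<'E'
from h import *
c=read_camera('wrist');o=get_obs()
k=onz(c,317,193,.082);print('knob',k,'old tri .586 .208')
f=onz(c,140,23,.044);g1=onz(c,157,112,.058);g2=onz(c,243,187,.058)
print('otherfoot',f,'gates',g1,g2,(g1+g2)/2)
for d in (k-f,g2-g1): print(np.degrees(np.arctan2(d[1],d[0]))-90,np.linalg.norm(d[:2]))
# fit the red top
im=c['frame'].astype(int);m=(im[...,0]>110)&(im[...,1]<80);ys,xs=np.nonzero(m[160:225,285:350]);print(xs.min()+285,xs.max()+285,ys.min()+160,ys.max()+160)
print('to knob',totool(k-o['tool_pos']))
E
```

```text
knob [0.58255073 0.20613302 0.082     ] old tri .586 .208
otherfoot [ 0.52416446 -0.02629673  0.044     ] gates [0.59276513 0.02383425 0.058     ] [0.62257555 0.13409579 0.058     ] [0.60767034 0.07896502 0.058     ]
-14.10091655662022 0.23965088557022723
-15.128852114028959 0.11422026675896561
299 335 177 212
to knob [-0.0014 -0.0057  0.1186]
```

>>> play_rows(
  steps=[
    [[-0.001,-0.003,0.037,0,0,0,0.055],[0,-0.002,0.037,0,0,0,0.055],[0,0,0.018,0,0,0,0.055],[0,0,0,0,0,0,0.055]],
  ],
)

```text
time_s: 3.25
tool_pos: [0.5795, 0.2057, 0.1051]
tool_rot: [180.0, -0.4, -150.8]
force: [-1.3, 0.7, 0.6]
grip_width: 0.0551
grasp_force: 0.0
```

```bash
python3 - <<'E'
from h import *
c=save('wrist','w2.png');o=get_obs();print(o['tool_pos'],o['tool_rot'],o['force'],o['wrist_torque'])
for s in sil('wrist','levelling_screw'): print(s[:5])
im=c['frame'].astype(int);m=((im[...,0]>90)&(im[...,1]<70)).astype(np.uint8)
n,l,st,ce=cv2.connectedComponentsWithStats(m);i=1+st[1:,4].argmax();print(st[i],ce[i])
print(proj(c,[o['tool_pos'][0],o['tool_pos'][1],.084]))
cv2.imwrite('pics/w2c.png',c['frame'][120:290,200:440,::-1].repeat(3,0).repeat(3,1))
E
```

```text
[0.58099535 0.20627744 0.10743663] [ 1.79986568e+02 -1.53359157e-01 -1.50822266e+02] [-0.48310081  0.59216947  0.4951487 ] [ 0.09088384  0.02781283 -0.00957049]
(0.77, [293.1, 184.3, 351.3, 262.7], np.float64(321.5), np.float64(230.0), 2637)
[ 294  203   55   58 1509] [321.370444   232.24121935]
[322.14457318 231.99543949]
```

View pics/w2c.png

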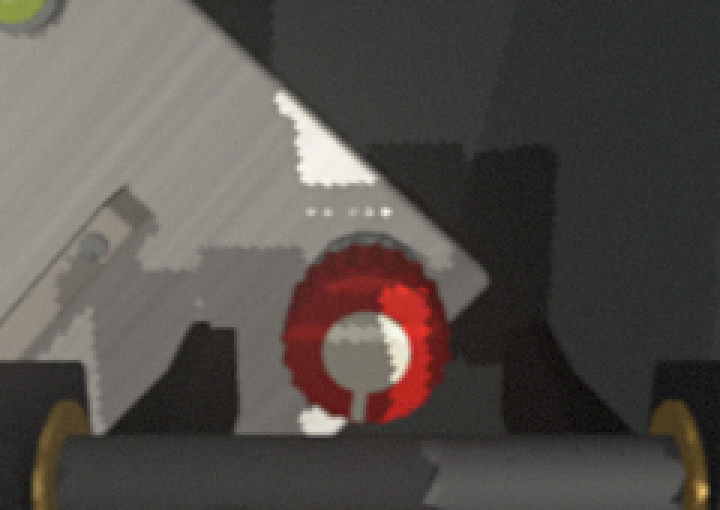

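The crop shows the knob's label disc at image (322,238), midway between the fingertips.

```bash
python3 - <<'E'
from h import *
c=read_camera('wrist');o=get_obs();print(o['tool_pos'],totool(onz(c,322,237.7,.084)-o['tool_pos']),onz(c,322,237.7,.084))
E
```

```text
[0.58283375 0.20700946 0.11006746] [-0.0072 -0.0002  0.0261] [0.58929591 0.21038003 0.084     ]
```

>>> play_rows(
  steps=[
    [[0,0,0,0,0,0,0.055],[0,0,0,0,0,0,0.055],[0,0,0,0,0,0,0.055]],
  ],
)

```text
time_s: 3.7
tool_pos: [0.5824, 0.2068, 0.1096]
tool_rot: [-180.0, 0.1, -150.8]
force: [-0.3, -0.4, 0.9]
grip_width: 0.0552
grasp_force: 0.0
```

```bash
python3 - <<'E'
from h import *
o=get_obs();c=save('wrist','w3.png');print(o['tool_pos'],o['tool_rot'],o['force'],o['wrist_torque'],get_obs()['tool_pos'])
im=c['frame'].astype(int);m=((im[...,0]>70)&(im[...,1]<0.6*im[...,0])&(im[...,2]<.6*im[...,0])).astype(np.uint8)
m[:,:280]=0;m[:,370:]=0
n,l,st,ce=cv2.connectedComponentsWithStats(m);i=1+st[1:,4].argmax();x,y,w,h=st[i][:4];print(st[i],ce[i])
# holes = label disc
h_=cv2.morphologyEx((l==i).astype(np.uint8),cv2.MORPH_CLOSE,np.ones((3,3)))
d=((h_==0)).astype(np.uint8)[y:y+h,x:x+w];n,l2,st2,ce2=cv2.connectedComponentsWithStats(d)
for s,q in zip(st2[1:],ce2[1:]):
  if s[4]>60: print(s,q+[x,y],totool(onz(c,*(q+[x,y]),.084)-o['tool_pos']))
cv2.imwrite('pics/w3c.png',c['frame'][170:290,240:400,::-1].repeat(4,0).repeat(4,1))
E
```

```text
[0.58239207 0.20681766 0.10959685] [-1.79994656e+02  9.95082243e-02 -1.50775088e+02] [-0.26532425 -0.370372    0.93897667] [ 0.02299745  0.04279794 -0.0198719 ] [0.58223838 0.20670537 0.10933341]
[ 295  195   55   59 1776] [322.64752252 221.88288288]
[  0   0  23  30 219] [300.85388128 202.64840183] [ 0.0184 -0.015   0.0256]
[ 32   0  23  27 200] [343.24 202.01] [0.0188 0.0144 0.0256]
[  0  21  42  38 886] [317.36343115 234.63205418] [-0.0058 -0.0037  0.0256]
[ 34  39  21  20 152] [343.71052632 247.44078947] [-0.016   0.0155  0.0256]
```

View pics/w3c.png

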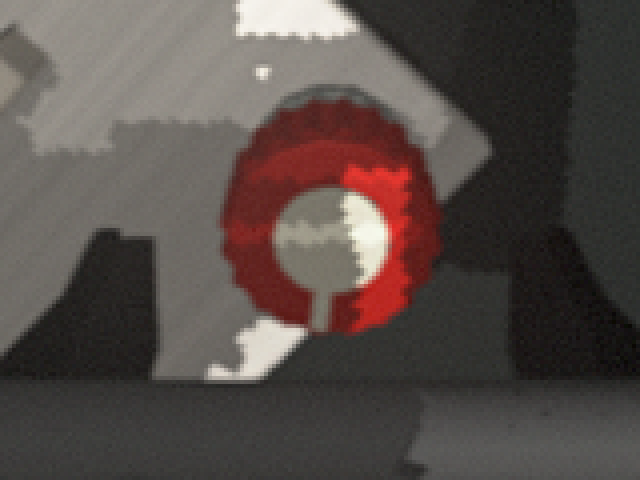

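The disc centre is at image (322.8,230), so the knob is about 2 mm towards tool -x. I'll descend and grip.

>>> play_rows(
  steps=[
    [[-0.002,0,0.014,0,0,0,0.055],[0,0,0.014,0,0,0,0.055],[0,0,0.014,0,0,0,0.055],[0,0,0.01,0,0,0,0.055],[0,0,0.001,0,0,0,0.055],[0,0,0,0,0,0,0.055],[0,0,0,0,0,0,0.055],[0,0,0,0,0,0,0.055]],
  ],
)

```text
time_s: 4.55
tool_pos: [0.5842, 0.2077, 0.0564]
tool_rot: [-180.0, 0.1, -150.8]
force: [0.1, 0.6, 0.4]
grip_width: 0.0555
grasp_force: 0.0
```

```bash
cat >> h.py <<'E'
def feel(n=12):
    F=[];T=[];P=[]
    for _ in range(n):
        read_camera('wrist');o=get_obs();F.append(o['force']);T.append(o['wrist_torque']);P.append(o['tool_pos'])
    T=np.array(T);F=np.array(F)
    print('t',o['time_s'],'F',F.mean(0).round(2),F.std(0).round(2),'T',T.mean(0).round(3),T.std(0).round(3),'P',np.mean(P,0).round(4),o['tool_rot'].round(2),'q7',o['qpos'][6].round(1),'g',round(o['grip_width'],4),o['grasp_force'])
E
python3 -c "
from h import *
feel(8)"
```

```text
t 4.95 F [ 0.11 -0.    0.16] [0.43 0.23 0.65] T [0.05  0.039 0.011] [0.043 0.04  0.032] P [0.5839 0.2076 0.056 ] [ 1.8000e+02  2.0000e-02 -1.5077e+02] q7 99.5 g 0.0548 0.0
```

>>> play_rows(
  steps=[
    [[0,0,0,0,0,0,0.044],[0,0,0,0,0,0,0.038],[0,0,0,0,0,0,0.03],[0,0,0,0,0,0,0.03],[0,0,0,0,0,0,0.03],[0,0,0,0,0,0,0.03]],
  ],
  force=15,
)

```text
time_s: 5.55
tool_pos: [0.5839, 0.2071, 0.0556]
tool_rot: [-180.0, 0.0, -150.8]
force: [1.1, -2.0, 0.2]
grip_width: 0.0375
grasp_force: 15.0
```

```bash
sed -i "s/    print('t'/    print('eff',o['effort'][5:]);print('t'/" h.py
python3 -c "
from h import *
feel(6)"
```

```text
eff [ 0.34431562 -0.01114155]
t 5.85 F [ 1.29 -1.77 -0.39] [0.46 0.66 0.51] T [-0.3   -0.259  0.007] [0.039 0.041 0.007] P [0.5838 0.2071 0.0556] [-1.7997e+02  1.0000e-02 -1.5078e+02] q7 99.5 g 0.0376 15.000000237487257
```

>>> play_rows(
  steps=[
    [[0,-0.0005,0.0001,0,0,0.1,0.03],[0,0,0.0001,0,0,0.1,0.03],[0,0,0.0001,0,0,0.1,0.03],[0,0,0.0001,0,0,0.1,0.03],[0,0,0.0002,0,0,0.1,0.03],[0,0,0.0001,0,0,0.1,0.03],[0,0,0.0001,0,0,0.1,0.03],[0,0,0.0001,0,0,0.1,0.03],[0,0,0.0002,0,0,0.1,0.03]],
  ],
)

```text
time_s: 6.75
tool_pos: [0.5839, 0.2071, 0.0544]
tool_rot: [180.0, 0.0, 157.4]
force: [1.0, -1.4, -0.8]
grip_width: 0.0378
grasp_force: 15.0
```

```bash
python3 -c "
from h import *
feel(6)"
```

```text
eff [0.3673247  0.01582057]
t 7.05 F [ 0.65 -1.38 -0.91] [0.2  0.37 0.77] T [-0.331 -0.259 -0.036] [0.035 0.025 0.027] P [0.5839 0.2071 0.0544] [180.    -0.   157.76] q7 51.1 g 0.0376 14.999992931261659
```

>>> play_rows(
  steps=[
    [[0,0,0.0001,0,0,0.07,0.03],[0,0,0.0001,0,0,0.07,0.03],[0,0,0.0001,0,0,0.07,0.03]],
  ],
)

```text
time_s: 7.35
tool_pos: [0.5839, 0.2071, 0.0542]
tool_rot: [180.0, -0.0, 145.5]
force: [0.8, -0.6, -1.0]
grip_width: 0.0373
grasp_force: 15.0
```

```bash
python3 -c "
from h import *
feel(5)"
```

```text
eff [0.34588424 0.01748059]
t 7.6 F [ 1.42 -1.14 -0.8 ] [0.36 0.55 0.68] T [-0.347 -0.252 -0.014] [0.02  0.038 0.035] P [0.5839 0.2071 0.0542] [180.    -0.   145.74] q7 39.8 g 0.0376 14.999945084564388
```

>>> play_rows(
  steps=[
    [[0,0,0.0001,0,0,0.07,0.03],[0,0,0.0001,0,0,0.07,0.03],[0,0,0.0001,0,0,0.07,0.03]],
  ],
)

```text
time_s: 7.9
tool_pos: [0.5839, 0.2071, 0.0539]
tool_rot: [180.0, -0.0, 133.5]
force: [0.6, -1.5, -0.7]
grip_width: 0.0375
grasp_force: 15.0
```

```bash
python3 -c "
from h import *
feel(5)"
```

```text
eff [0.30046265 0.01713045]
t 8.15 F [ 0.82 -1.61 -0.99] [0.28 0.61 0.44] T [-0.381 -0.224 -0.012] [0.022 0.038 0.021] P [0.5839 0.2071 0.0539] [180.    -0.   133.72] q7 28.5 g 0.0378 14.999926434829831
```

>>> play_rows(
  steps=[
    [[0,0,0.0001,0,0,0.07,0.03],[0,0,0.0001,0,0,0.07,0.03],[0,0,0,0,0,0.06,0.03],[0,0,0,0,0,0,0.03]],
  ],
)

```text
time_s: 8.55
tool_pos: [0.5839, 0.2071, 0.0536]
tool_rot: [180.0, 0.0, 122.2]
force: [1.7, -1.3, -1.0]
grip_width: 0.0375
grasp_force: 15.0
```

```bash
python3 -c "
from h import *
feel(3)"
```

```text
eff [0.34883335 0.0171698 ]
t 8.7 F [ 1.32 -1.66 -1.22] [0.12 0.15 0.26] T [-0.389 -0.26   0.02 ] [0.042 0.001 0.009] P [0.5839 0.2071 0.0536] [179.99  -0.   122.25] q7 17.8 g 0.0375 15.000041937455535
```

>>> play_rows(
  steps=[
    [[0,0,0.0001,0,0,0.07,0.03],[0,0,0.0001,0,0,0.07,0.03],[0,0,0,0,0,0.06,0.03],[0,0,0,0,0,0,0.03]],
  ],
)

```text
time_s: 9.1
tool_pos: [0.5839, 0.2071, 0.0534]
tool_rot: [180.0, 0.0, 110.7]
force: [1.6, -1.2, -1.3]
grip_width: 0.0376
grasp_force: 15.0
```

```bash
python3 -c "
from h import *
feel(3)"
```

```text
eff [0.42484475 0.01675231]
t 9.25 F [ 1.83 -1.01 -1.47] [0.4  0.29 0.28] T [-0.414 -0.305 -0.009] [0.011 0.012 0.037] P [0.5838 0.2071 0.0534] [180.    -0.   110.79] q7 7.1 g 0.0377 15.000026975758374
```

>>> play_rows(
  steps=[
    [[0,0,0.0001,0,0,0.07,0.03],[0,0,0.0001,0,0,0.07,0.03],[0,0,0,0,0,0.06,0.03],[0,0,0,0,0,0,0.03]],
  ],
)

```text
time_s: 9.65
tool_pos: [0.5839, 0.2071, 0.0532]
tool_rot: [180.0, 0.0, 99.3]
force: [1.8, -1.7, -1.5]
grip_width: 0.0376
grasp_force: 15.0
```

```bash
python3 -c "
from h import *
feel(2)"
```

```text
eff [0.51044349 0.00211359]
t 9.75 F [ 1.8  -1.19 -2.56] [0.04 0.73 0.08] T [-0.426 -0.362  0.01 ] [0.032 0.028 0.008] P [0.5839 0.2071 0.0532] [180.     0.    99.34] q7 -3.6 g 0.0374 15.000122836790979
```

>>> play_rows(
  steps=[
    [[0,0,0.0001,0,0,0.05,0.03],[0,0,0.0001,0,0,0.05,0.03],[0,0,0,0,0,0.05,0.03],[0,0,0,0,0,0,0.03]],
  ],
)

```text
time_s: 10.15
tool_pos: [0.5838, 0.2071, 0.0529]
tool_rot: [-180.0, 0.0, 90.7]
force: [1.3, -0.9, -1.7]
grip_width: 0.0374
grasp_force: 15.0
```

```bash
python3 -c "
from h import *
feel(2)"
```

```text
eff [0.54065315 0.00766992]
t 10.25 F [ 2.13 -1.9  -3.28] [0.44 0.15 0.03] T [-0.399 -0.303  0.   ] [0.036 0.036 0.013] P [0.5839 0.2071 0.053 ] [180.     0.    90.75] q7 -11.6 g 0.0374 15.000143833458424
```

```bash
sed -i "s/;P.append/;E.append(o['effort'][6]);P.append/; s/F=\[\];T/E=[];F=[];T/; s/print('eff',o\['effort'\]\[5:\])/print(np.round(E,4))/" h.py; python3 -c "
from h import *
feel(3)"
```

```text
[0.0155 0.0113 0.004 ]
t 10.4 F [ 1.81 -1.37 -3.7 ] [0.06 0.09 0.34] T [-0.403 -0.351  0.017] [0.015 0.038 0.02 ] P [0.5839 0.2071 0.053 ] [180.    -0.    90.69] q7 -11.6 g 0.0373 15.000024419277906
```

>>> play_rows(
  steps=[
    [[0,0,0.0001,0,0,0.05,0.03],[0,0,0.0001,0,0,0.05,0.03]],
  ],
)

```text
time_s: 10.6
tool_pos: [0.5838, 0.2071, 0.0528]
tool_rot: [-180.0, -0.0, 84.8]
force: [1.5, -2.0, -2.9]
grip_width: 0.0377
grasp_force: 15.0
```

```bash
python3 -c "
from h import *
print(get_obs()['effort'][6])
feel(5)"
```

```text
0.4653406888246536
[-0.0165 -0.2874 -0.0771  0.0056  0.0193]
t 10.85 F [ 1.67 -1.74 -3.22] [0.25 0.43 0.53] T [-0.42  -0.307 -0.025] [0.019 0.017 0.015] P [0.5838 0.2071 0.0528] [180.    -0.    84.98] q7 -16.9 g 0.0379 15.000136820599437
```

>>> play_rows(
  steps=[
    [[0,0,0.0003,0,0,0.05,0.03],[0,0,0.0001,0,0,0.05,0.03],[0,0,0,0,0,0.0,0.03],[0,0,0,0,0,0.0,0.03],[0,0,0,0,0,0.0,0.03]],
  ],
)

```text
time_s: 11.35
tool_pos: [0.5839, 0.2071, 0.0527]
tool_rot: [-180.0, -0.0, 79.2]
force: [-0.3, -2.6, -1.1]
grip_width: 0.0374
grasp_force: 15.0
```

```bash
python3 -c "
from h import *
feel(4)"
```

```text
[ 0.0105  0.005   0.0004 -0.0027]
t 11.55 F [ 0.42 -2.22  0.28] [0.28 0.64 0.24] T [-0.491 -0.026  0.012] [0.041 0.03  0.034] P [0.5839 0.2071 0.0527] [-1.80e+02 -1.00e-02  7.92e+01] q7 -22.3 g 0.0376 14.999863151460886
```

>>> play_rows(
  steps=[
    [[0,0,0.0003,0,0,0.06,0.03],[0,0,0.0001,0,0,0.06,0.03],[0,0,0,0,0,0.0,0.03],[0,0,0,0,0,0.0,0.03],[0,0,0,0,0,0.0,0.03]],
  ],
)

```text
time_s: 12.05
tool_pos: [0.5839, 0.2071, 0.0525]
tool_rot: [-180.0, -0.0, 72.3]
force: [-0.4, -2.3, 3.9]
grip_width: 0.0374
grasp_force: 15.0
```

```bash
python3 -c "
from h import *
feel(4)"
```

```text
[0.0366 0.0307 0.0256 0.0262]
t 12.25 F [-1.22 -2.64  4.81] [0.41 0.54 0.88] T [-0.631  0.461 -0.041] [0.03  0.033 0.018] P [0.5839 0.2071 0.0524] [-1.800e+02 -1.000e-02  7.232e+01] q7 -28.6 g 0.0379 14.999487306922674
```

>>> play_rows(
  steps=[
    [[0,0,-0.0001,0,0,0.06,0.03],[0,0,-0.0001,0,0,0.06,0.03],[0,0,0,0,0,0.0,0.03],[0,0,0,0,0,0.0,0.03],[0,0,0,0,0,0.0,0.03]],
  ],
)

```text
time_s: 12.75
tool_pos: [0.5839, 0.2071, 0.0523]
tool_rot: [-180.0, -0.0, 65.5]
force: [-1.5, -3.6, 4.9]
grip_width: 0.0377
grasp_force: 15.0
```

```bash
python3 -c "
from h import *
feel(5)"
```

```text
[0.0642 0.0584 0.0537 0.0505 0.0484]
t 13.0 F [-0.99 -2.73  4.34] [0.26 0.5  0.35] T [-0.651  0.332 -0.047] [0.013 0.023 0.033] P [0.5839 0.2071 0.0523] [-1.800e+02 -1.000e-02  6.544e+01] q7 -35.0 g 0.0378 14.999692719429731
```

>>> play_rows(
  steps=[
    [[0,0,0.0001,0,0,0.06,0.03],[0,0,0,0,0,0.06,0.03],[0,0,0,0,0,0.0,0.03],[0,0,0,0,0,0.0,0.03],[0,0,0,0,0,0.0,0.03]],
  ],
)

```text
time_s: 13.5
tool_pos: [0.5839, 0.2071, 0.0522]
tool_rot: [180.0, -0.0, 58.6]
force: [-0.5, -2.0, 4.0]
grip_width: 0.0375
grasp_force: 15.0
```

```bash
python3 -c "
from h import *
feel(5)"
```

```text
[0.064  0.0585 0.0541 0.0512 0.0494]
t 13.75 F [-1.39 -2.6   4.3 ] [0.23 0.25 0.48] T [-0.628  0.345 -0.052] [0.021 0.024 0.029] P [0.5839 0.2071 0.0522] [-1.800e+02 -1.000e-02  5.856e+01] q7 -41.3 g 0.0374 14.999649901874363
```

>>> play_rows(
  steps=[
    [[0,0,0,0,0,0.05,0.03],[0,0,-0.0001,0,0,0.05,0.03],[0,0,0,0,0,0.0,0.03],[0,0,0,0,0,0.0,0.03],[0,0,0,0,0,0.0,0.03]],
  ],
)

```text
time_s: 14.25
tool_pos: [0.5839, 0.2071, 0.0521]
tool_rot: [180.0, -0.0, 52.9]
force: [-0.3, -2.5, 2.3]
grip_width: 0.0374
grasp_force: 15.0
```

```bash
python3 -c "
from h import *
feel(6)
c=save('wrist','w4.png')
cv2.imwrite('pics/w4c.png',c['frame'][150:290,200:440,::-1].repeat(3,0).repeat(3,1))"
```

```text
[ 0.0124  0.0074  0.0038  0.0015 -0.     -0.0012]
t 14.55 F [ 0.03 -2.64  2.06] [0.25 0.43 0.43] T [-0.58   0.143 -0.015] [0.022 0.02  0.052] P [0.5839 0.2071 0.0521] [180.    -0.    52.83] q7 -46.6 g 0.0377 14.99978288076818
```

View pics/w4c.png

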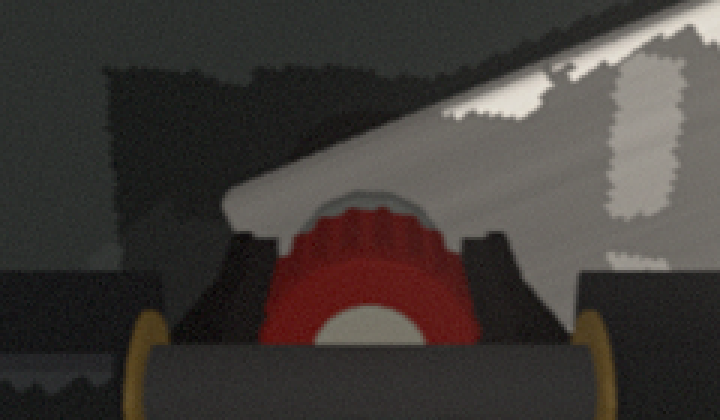

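The view shows the knob still held squarely by both pads, with no tilt and the plate corner unchanged. The static torque readings are muddied by settling, so I'll read the effort while turning slowly.

>>> play_rows(
  steps=[
    [[0,0,0,0,0,0.015,0.03],[0,0,0,0,0,0.015,0.03],[0,0,0,0,0,0.015,0.03],[0,0,0,0,0,0.015,0.03]],
  ],
)

```text
time_s: 15.0
tool_pos: [0.5839, 0.2071, 0.0521]
tool_rot: [180.0, 0.0, 49.3]
force: [0.3, -2.0, -0.5]
grip_width: 0.0376
grasp_force: 15.0
```

```bash
python3 -c "
from h import *
o=get_obs();print(o['effort'][6],o['wrist_torque'],o['force'],o['joint_velocities'][6],o['tool_rot'])
feel(4)"
```

```text
-0.005287328967824578 [-0.55368359 -0.02121157  0.12175204] [ 0.31551581 -1.98514203 -0.54377546] -7.84612732228898 [1.79990375e+02 2.56195909e-03 4.93169781e+01]
[-0.1277 -0.1825 -0.1085 -0.0829]
t 15.2 F [ 0.82 -1.68 -0.41] [0.67 0.54 0.51] T [-0.567 -0.066  0.09 ] [0.029 0.018 0.033] P [0.5839 0.2071 0.0521] [179.99   0.    49.37] q7 -49.7 g 0.0374 14.999904865399003
```

>>> play_rows(
  steps=[
    [[0,0,0,0,0,0.015,0.03],[0,0,0,0,0,0.015,0.03],[0,0,0,0,0,0.015,0.03],[0,0,0,0,0,0.015,0.03]],
  ],
)

```text
time_s: 15.6
tool_pos: [0.5838, 0.2071, 0.0521]
tool_rot: [180.0, 0.0, 45.9]
force: [2.1, -1.2, -2.4]
grip_width: 0.0372
grasp_force: 15.0
```

```bash
python3 -c "
from h import *
o=get_obs();print(o['effort'][6],o['wrist_torque'],o['force'],o['joint_velocities'][6],o['tool_rot'])
feel(4)"
```

```text
-0.018498144345358014 [-0.56993109 -0.23004463  0.15168276] [ 2.12938151 -1.21763978 -2.38442755] -7.854059455832692 [1.79996253e+02 4.26553958e-03 4.58717901e+01]
[-0.14   -0.1942 -0.1199 -0.0938]
t 15.8 F [ 1.51 -2.23 -2.97] [0.48 0.37 0.21] T [-0.532 -0.245  0.092] [0.012 0.018 0.043] P [0.5838 0.2071 0.0521] [180.     0.    45.93] q7 -52.9 g 0.0374 14.999939789995551
```

>>> play_rows(
  steps=[
    [[0,0,0.0001,0,0,-0.02,0.03],[0,0,0,0,0,-0.02,0.03],[0,0,0,0,0,-0.02,0.03],[0,0,0,0,0,-0.02,0.03]],
  ],
)

```text
time_s: 16.2
tool_pos: [0.5839, 0.2071, 0.0522]
tool_rot: [-180.0, -0.0, 50.6]
force: [1.6, -2.4, -2.0]
grip_width: 0.0373
grasp_force: 15.0
```

```bash
python3 -c "
from h import *
o=get_obs();print(o['effort'][6],o['wrist_torque'],o['force'],o['joint_velocities'][6],o['tool_rot'])
feel(4)"
```

```text
-0.06991759641095996 [-0.55016922 -0.2215149  -0.11952978] [ 1.61027223 -2.42710693 -2.04744512] 10.53565054876103 [-1.79993893e+02 -8.84487093e-03  5.06108658e+01]
[0.1026 0.1799 0.08   0.045 ]
t 16.4 F [ 1.42 -1.85 -2.8 ] [0.41 0.49 0.34] T [-0.513 -0.191 -0.061] [0.033 0.026 0.024] P [0.5838 0.2071 0.0522] [-180.     -0.     50.53] q7 -48.7 g 0.0377 14.999852715991437
```

>>> play_rows(
  steps=[
    [[0,0,0,0,0,0.015,0.03],[0,0,0,0,0,0.015,0.03]],
  ],
)

```text
time_s: 16.6
tool_pos: [0.5839, 0.2071, 0.0522]
tool_rot: [180.0, 0.0, 48.8]
force: [1.3, -2.4, -1.9]
grip_width: 0.0373
grasp_force: 15.0
```

```bash
python3 -c "
from h import *
o=get_obs();print(o['effort'][6],o['wrist_torque'],o['force'],o['joint_velocities'][6],o['tool_rot'])
"
```

```text
0.0050550035666674376 [-0.50912701 -0.20321313  0.13982802] [ 1.31567948 -2.40242067 -1.93630159] -7.832860494428977 [1.79993890e+02 4.06459102e-04 4.87587473e+01]
```

>>> play_rows(
  steps=[
    [[0,0,0,0,0,0.015,0.03],[0,0,0,0,0,0.015,0.03]],
  ],
)

```text
time_s: 16.8
tool_pos: [0.5839, 0.2071, 0.0522]
tool_rot: [180.0, 0.0, 47.0]
force: [0.9, -2.1, -1.9]
grip_width: 0.0376
grasp_force: 15.0
```

```bash
python3 -c "
from h import *
o=get_obs();print(o['effort'][6],o['wrist_torque'],o['force'],o['joint_velocities'][6],o['tool_rot'])
feel(5)"
```

```text
-0.01237862161360681 [-0.55287239 -0.20842281  0.18352633] [ 0.94565476 -2.07718145 -1.93213851] -7.823688088836403 [1.79992530e+02 2.91915104e-03 4.70268843e+01]
[-0.1347 -0.1898 -0.1161 -0.0909 -0.0851]
t 17.05 F [ 1.38 -2.62 -2.83] [0.33 0.3  0.53] T [-0.57  -0.178  0.069] [0.021 0.022 0.02 ] P [0.5839 0.2071 0.0521] [180.    -0.    47.08] q7 -51.8 g 0.0376 14.999827416613698
```

>>> play_rows(
  steps=[
    [[0,0,0,0,0,-0.03,0.03],[0,0,0,0,0,-0.03,0.03],[0,0,-0.0001,0,0,-0.03,0.03],[0,0,0,0,0,-0.03,0.03],[0,0,-0.0001,0,0,-0.03,0.03],[0,0,0,0,0,-0.03,0.03],[0,0,-0.0001,0,0,-0.03,0.03],[0,0,0,0,0,-0.03,0.03],[0,0,0,0,0,-0.03,0.03],[0,0,0,0,0,-0.03,0.03]],
  ],
)

```text
time_s: 18.05
tool_pos: [0.5839, 0.2071, 0.0525]
tool_rot: [-180.0, -0.0, 64.4]
force: [1.6, -1.1, -3.3]
grip_width: 0.0373
grasp_force: 15.0
```

```bash
python3 -c "
from h import *
o=get_obs();print(o['effort'][6],o['wrist_torque'],o['force'],o['tool_rot'])
feel(3)"
```

```text
-0.21899905521422625 [-0.53172951 -0.31020221 -0.08171044] [ 1.60173459 -1.0535067  -3.28177135] [-1.79999503e+02 -1.76534091e-03  6.44198106e+01]
[0.0417 0.1562 0.007 ]
t 18.2 F [ 1.61 -2.06 -3.32] [0.23 0.3  0.6 ] T [-0.542 -0.228  0.036] [0.026 0.033 0.031] P [0.5839 0.2071 0.0525] [-180.    -0.    64.3] q7 -36.0 g 0.0373 14.999890071339905
```

>>> play_rows(
  steps=[
    [[0,0,0,0,0,0.015,0.03],[0,0,0,0,0,0.015,0.03],[0,0,0,0,0,0.015,0.03]],
  ],
)

```text
time_s: 18.5
tool_pos: [0.5839, 0.2071, 0.0524]
tool_rot: [180.0, 0.0, 61.6]
force: [0.7, -2.9, -3.9]
grip_width: 0.0377
grasp_force: 15.0
```

```bash
python3 -c "
from h import *
o=get_obs();print(o['effort'][6],o['wrist_torque'],o['force'],o['tool_rot'])
feel(3)"
```

```text
0.052429104689508677 [-0.61024119 -0.26580465  0.07093304] [ 0.70116722 -2.91141153 -3.94317514] [1.79995363e+02 3.52593712e-03 6.16258784e+01]
[-0.0706 -0.1252 -0.0506]
t 18.65 F [ 1.83 -1.89 -4.12] [0.33 0.33 0.4 ] T [-0.572 -0.244  0.035] [0.006 0.021 0.014] P [0.5839 0.2071 0.0524] [180.    -0.    61.68] q7 -38.5 g 0.0378 14.999958090484142
```

>>> play_rows(
  steps=[
    [[0,0,0,0,0,0.015,0.03],[0,0,0,0,0,0.015,0.03],[0,0,0.0001,0,0,0.015,0.03]],
  ],
)

```text
time_s: 18.95
tool_pos: [0.5839, 0.2071, 0.0524]
tool_rot: [180.0, -0.0, 59.0]
force: [1.5, -2.5, -2.9]
grip_width: 0.0376
grasp_force: 15.0
```

```bash
python3 -c "
from h import *
o=get_obs();print(o['effort'][6],o['wrist_torque'],o['force'],o['tool_rot'])
feel(3)"
```

```text
0.039814074989408255 [-0.62760088 -0.22131989  0.08020798] [ 1.53357124 -2.54449564 -2.88243831] [ 1.79998895e+02 -2.62122211e-03  5.90461094e+01]
[-0.0822 -0.1365 -0.0621]
t 19.1 F [ 1.67 -2.28 -3.89] [0.38 0.64 0.21] T [-0.605 -0.206  0.038] [0.014 0.007 0.02 ] P [0.5839 0.2071 0.0524] [-180.     -0.     59.11] q7 -40.8 g 0.0372 15.000095693394542
```

>>> play_rows(
  steps=[
    [[0,0,0,0,0,0.015,0.03],[0,0,0,0,0,0.015,0.03],[0,0,0.0001,0,0,0.015,0.03]],
  ],
)

```text
time_s: 19.4
tool_pos: [0.5839, 0.2071, 0.0523]
tool_rot: [-180.0, -0.0, 56.5]
force: [2.0, -1.9, -3.0]
grip_width: 0.0374
grasp_force: 15.0
```

```bash
python3 -c "
from h import *
o=get_obs();print(o['effort'][6],o['wrist_torque'],o['force'],o['tool_rot'])
feel(3)"
```

```text
0.02818404813297093 [-0.66220104 -0.18486051  0.11131686] [ 1.98278804 -1.8689185  -2.95573911] [-1.79998582e+02 -2.06730072e-03  5.64700115e+01]
[-0.0937 -0.1479 -0.0735]
t 19.55 F [ 0.84 -2.72 -2.78] [0.58 0.3  0.53] T [-0.617 -0.178  0.059] [0.009 0.026 0.016] P [0.5839 0.2071 0.0523] [-180.     -0.     56.53] q7 -43.2 g 0.0373 14.999932567588985
```

The effort read this way is clean and linear, at about 0.012 N m per 0.9 N. It puts the foot at about 4-5 N, a light share, so I'll release the knob and go to the tray.

>>> play_rows(
  steps=[
    [[0,0,0.0001,0,0,0,0.0375],[0,0,0.0001,0,0,0,0.045],[0,0,0,0,0,0,0.055],[0,0,0,0,0,0,0.055],[0,0,-0.02,0,0,0,0.055],[0,0,-0.03,0,0,0,0.055],[0,0,-0.05,0,0,0,0.055],[0,0,-0.05,0,0,0,0.055],[0,0,-0.03,0,0,0,0.055]],
  ],
)

```text
time_s: 20.45
tool_pos: [0.5852, 0.2078, 0.2369]
tool_rot: [179.9, -0.3, 56.6]
force: [0.4, 0.4, 0.2]
grip_width: 0.0553
grasp_force: 0.0
```

>>> play_rows(
  steps=[
    [[0,0,0,0,0,-0.14,0.04],[0,0,0,0,0,-0.14,0.04],[0,0,0,0,0,-0.14,0.04],[0,0,0,0,0,0,0.04]],
  ],
)

```text
time_s: 20.85
tool_pos: [0.5838, 0.2076, 0.2325]
tool_rot: [180.0, -0.1, 80.7]
force: [-0.3, -0.3, 1.1]
grip_width: 0.0408
grasp_force: 0.0
```

>>> play_rows(
  steps=[
    [[-0.043,0.01,0,0,0,0,0.04],[-0.043,0.01,0,0,0,0,0.04],[-0.043,0.01,0,0,0,0,0.04],[-0.043,0.01,0,0,0,0,0.04],[-0.043,0.01,0,0,0,0,0.04],[-0.043,0.01,0,0,0,0,0.04],[-0.043,0.01,0,0,0,0,0.04],[-0.043,0.01,0,0,0,0,0.04],[-0.043,0.01,0,0,0,0,0.04],[-0.043,0.01,0,0,0,0,0.04],[-0.043,0.01,0,0,0,0,0.04],[0,0,0,0,0,0,0.04]],
  ],
)

```text
time_s: 22.05
tool_pos: [0.6122, -0.2865, 0.2321]
tool_rot: [-180.0, 0.3, 79.8]
force: [-0.7, -0.9, 0.1]
grip_width: 0.04
grasp_force: 0.0
```

>>> play_rows(
  steps=[
    [[0,0,0,0,0,0,0.04],[0,0,0,0,0,0,0.04],[0,0,0,0,0,0,0.04]],
  ],
)

```text
time_s: 22.35
tool_pos: [0.616, -0.2752, 0.232]
tool_rot: [180.0, -0.1, 80.7]
force: [-0.7, 0.6, -0.2]
grip_width: 0.0401
grasp_force: 0.0
```

```bash
python3 - <<'E'
from h import *
o=get_obs();c=save('wrist','w5.png');print(o['tool_pos'],o['tool_rot'],o['qpos'][6])
for s in sil('wrist','gel_tray'): print(s[:5],onz(c,s[2],s[3],.01).round(3))
E
```

```text
[ 0.61602147 -0.27516287  0.23203653] [ 1.79987836e+02 -7.69467412e-02  8.07306922e+01] 25.300330469867188
(0.97, [319.5, 234.0, 355.1, 265.1], np.float64(337.7), np.float64(251.9), 769) [ 0.618 -0.4    0.01 ]
(0.69, [395.6, 68.0, 440.7, 129.8], np.float64(417.3), np.float64(97.6), 2389) [ 0.75 -0.2   0.01]
(0.68, [115.6, 286.9, 136.1, 313.4], np.float64(127.4), np.float64(300.6), 240) [ 0.277 -0.43   0.01 ]
(0.6, [322.2, 136.8, 366.0, 209.9], np.float64(341.6), np.float64(170.9), 3265) [ 0.641 -0.279  0.01 ]
```

View pics/w5.png

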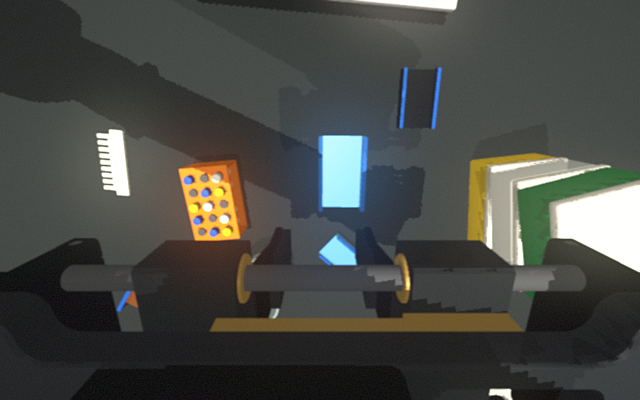

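The wrist view shows the large blue tray at (342,171), nearly in line with the tool, with the rack on its left and the dark tray beyond it. The small blue tray is at (338,252), and stacked trays stand at the right.

```bash
python3 - <<'E'
from h import *
c=read_camera('wrist');o=get_obs()
s=[s for s in silhouettes('wrist','gel_tray') if 320<s['extent'][0]+22<370 and s['extent'][1]<160][0]
im=c['frame'].astype(int);m=((im[...,2]>im[...,0]+50)&(im[...,2]>90)).astype(np.uint8)
n,l,st,ce=cv2.connectedComponentsWithStats(m);i=l[170,342];print(st[i])
for M,name in((s['pixels'],'net'),(l==i,'blue')):
  for z in (.024,.005):
    P=np.array([onz(c,x,y,z)[:2] for y,x in np.argwhere(M)],np.float32);r=cv2.minAreaRect(P);print(name,z,r)
ys,xs=np.nonzero(l==i)
for a,b in((140,160),(185,205)): print([(xs[ys==y].min(),xs[ys==y].max()) for y in (a,b)])
print(o['tool_pos'],o['tool_rot'])
E
```

```text
[ 318  134   51   78 3633]
net 0.024 ((0.6400024890899658, -0.28015461564064026), (0.10132195055484772, 0.06279921531677246), 80.44792175292969)
net 0.005 ((0.6406131386756897, -0.2843776345252991), (0.10650940239429474, 0.06601439416408539), 80.44791412353516)
blue 0.024 ((0.6409186720848083, -0.28062111139297485), (0.10416526347398758, 0.0647609606385231), 80.44791412353516)
blue 0.005 ((0.6415762305259705, -0.284868061542511), (0.1094982847571373, 0.06807655841112137), 80.44791412353516)
[(np.int64(318), np.int64(368)), (np.int64(318), np.int64(367))]
[(np.int64(318), np.int64(366)), (np.int64(318), np.int64(364))]
[ 0.6157247  -0.27596091  0.23220022] [ 1.79979047e+02 -3.90623923e-02  8.07115702e+01]
```

>>> play_rows(
  steps=[
    [[0,-0.004,0.04,0,0,0,0.04],[0,0,0.05,0,0,0,0.04],[0,0,0.05,0,0,0,0.04],[0,0,0.04,0,0,0,0.04],[0,0,0.013,0,0,0,0.04],[0,0,0,0,0,0,0.04],[0,0,0,0,0,0,0.04],[0,0,0,0,0,0,0.04]],
  ],
)

```text
time_s: 23.35
tool_pos: [0.6131, -0.2779, 0.0421]
tool_rot: [179.7, 0.0, 80.6]
force: [0.1, 0.4, 0.4]
grip_width: 0.0402
grasp_force: 0.0
```

```bash
python3 - <<'E'
from h import *
o=get_obs();c=save('wrist','w6.png');print(o['tool_pos'],o['tool_rot'],o['force'])
p=o['tool_pos'];print(proj(c,[p[0],p[1],.024]))
cv2.imwrite('pics/w6c.png',c['frame'][100:300,180:460,::-1].repeat(2,0).repeat(2,1))
E
```

```text
[ 0.61310258 -0.2778981   0.0420697 ] [1.79732479e+02 4.78187534e-02 8.06041216e+01] [0.07583291 0.43764065 0.35910335]
[323.37018957 231.02302791]
```

View pics/w6c.png

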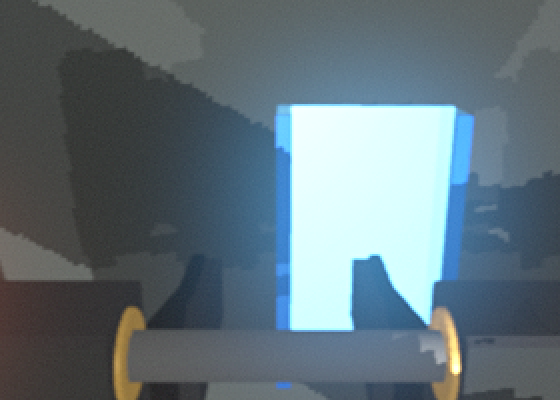

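The near wall, at image x of about 321, stands midway between the fingertips, and the inner finger clears the far wall. I'll descend and pinch.

>>> play_rows(
  steps=[
    [[0,0,0.015,0,0,0,0.04],[0,0,0.014,0,0,0,0.04],[0,0,0.003,0,0,0,0.04],[0,0,0,0,0,0,0.04],[0,0,0,0,0,0,0.03],[0,0,0,0,0,0,0.02],[0,0,0,0,0,0,0.01],[0,0,0,0,0,0,0.001],[0,0,0,0,0,0,0.001],[0,0,0,0,0,0,0.001],[0,0,0,0,0,0,0.001]],
  ],
  force=20,
)

```text
time_s: 24.5
tool_pos: [0.6114, -0.2769, 0.0071]
tool_rot: [180.0, 0.0, 80.6]
force: [-0.2, -0.7, -0.6]
grip_width: 0.0047
grasp_force: 20.0
```

>>> play_rows(
  steps=[
    [[0,0,-0.01,0,0,0,0.001],[0,0,-0.02,0,0,0,0.001],[0,0,-0.04,0,0,0,0.001],[0,0,-0.05,0,0,0,0.001],[0,0,-0.04,0,0,0,0.001],[0,0,0,0,0,0,0.001],[0,0,0,0,0,0,0.001],[0,0,0,0,0,0,0.001]],
  ],
)

```text
time_s: 25.3
tool_pos: [0.6103, -0.276, 0.1655]
tool_rot: [-179.8, -0.1, 80.6]
force: [-0.3, 0.6, -1.7]
grip_width: 0.0048
grasp_force: 20.0
```

```bash
python3 - <<'E'
from h import *
o=get_obs();c=save('wrist','w7.png');b=save('side','d7.png');print(o['tool_pos'],o['tool_rot'],o['force'],o['grip_width'])
A=c['frame'][100:300,180:460].repeat(2,0).repeat(2,1);p=o['tool_pos'];u,v=proj(b,p).astype(int);print(u,v)
B=cv2.resize(b['frame'][max(v-50,0):v+50,u-60:u+60],(480,400));cv2.imwrite('pics/w7c.png',np.hstack([A[:,100:420],B])[:,:,::-1])
# tray in tool frame: corners in the wrist image by blue
im=c['frame'].astype(int);m=((im[...,2]>im[...,0]+40)&(im[...,2]>90)).astype(np.uint8)
n,l,st,ce=cv2.connectedComponentsWithStats(m);i=1+st[1:,4].argmax();ys,xs=np.nonzero(l==i);print(st[i])
top=ys.min()
for y in range(top,top+70,12): print(y,xs[ys==y].min(),xs[ys==y].max())
E
```

```text
[ 0.61028148 -0.27604799  0.16552085] [-1.79845063e+02 -5.80894899e-02  8.06122449e+01] [-0.26978517  0.56383275 -1.68282247] 0.004793574544585781
397 247
[  311   151   129   114 11335]
151 349 392
163 318 427
175 317 439
187 317 437
199 315 436
211 314 435
```

View pics/w7c.png

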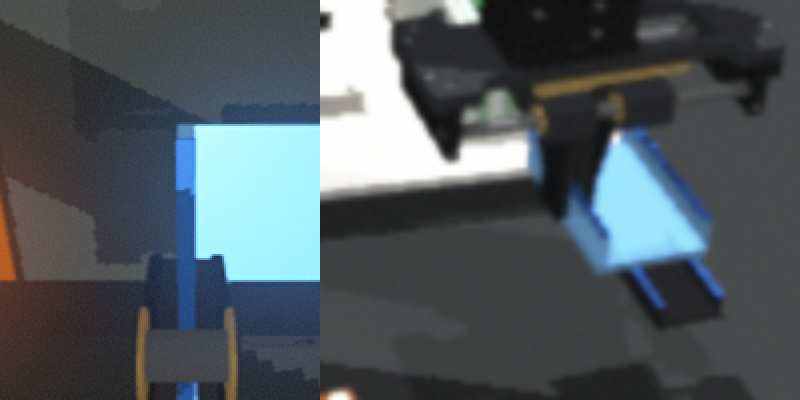

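Tray is held level, by one wall only. I'll carry it over to the bay.

>>> play_rows(
  steps=[
    [[0.02,-0.005,0,0,0,0,0.001],[0.04,-0.0095,0,0,0,0,0.001],[0.045,-0.011,0,0,0,0,0.001],[0.045,-0.011,0,0,0,0,0.001],[0.045,-0.011,0,0,0,0,0.001],[0.045,-0.011,0,0,0,0,0.001],[0.045,-0.011,0,0,0,0,0.001],[0.04,-0.0095,0,0,0,0,0.001],[0.025,-0.005,0,0,0,0,0.001],[0,0,0,0,0,0.08,0.001],[0,0,0,0,0,0,0.001],[0,0,0,0,0,0,0.001]],
  ],
)

```text
time_s: 26.6
tool_pos: [0.585, 0.0812, 0.1662]
tool_rot: [-179.9, 0.1, 76.1]
force: [0.5, -1.1, -2.0]
grip_width: 0.0049
grasp_force: 20.0
```

>>> play_rows(
  steps=[
    [[0,0,0.03,0,0,0,0.001],[0,0,0.03,0,0,0,0.001],[0,0,0,0,0,0,0.001],[0,0,0,0,0,0,0.001],[0,0,0,0,0,0,0.001]],
  ],
)

```text
time_s: 27.1
tool_pos: [0.5867, 0.0816, 0.1087]
tool_rot: [179.9, -0.1, 76.0]
force: [0.2, 0.0, -0.7]
grip_width: 0.0045
grasp_force: 20.0
```

```bash
python3 - <<'E'
from h import *
o=get_obs();c=save('wrist','w8.png');print(o['tool_pos'],o['tool_rot'],o['force'],o['grip_width'])
cv2.imwrite('pics/w8c.png',cv2.resize(c['frame'][20:290,170:480,::-1],None,fx=2,fy=2,interpolation=cv2.INTER_NEAREST))
E
```

```text
[0.58672438 0.08158314 0.1086978 ] [ 1.79869751e+02 -5.78606159e-02  7.59834172e+01] [ 0.16287918  0.00932091 -0.65833313] 0.004533569436202116
```

View pics/w8c.png

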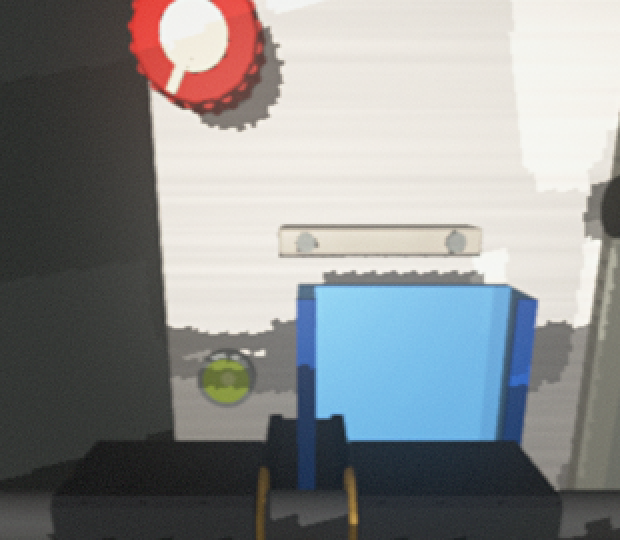

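The view shows the +y gate at image (309-410, 133-148), parallel to the tray's end, whose edge is at row 162. The knob's disc is at (267,38), and the gel box edge at the right is clear.

```bash
python3 - <<'E'
from h import *
c=read_camera('wrist');o=get_obs();p=o['tool_pos'];print(p,o['tool_rot'])
kn=np.array([.5839,.2071])
for yaw in (-14.2,):
  R=Ro.from_euler('z',yaw,degrees=True);C=R.apply([.125,-.12,0])+np.r_[kn,0]
  print('bay',C+R.apply([-.065,0,.042]))
  for q in [(-.102,.0625,.062),(-.028,.0625,.062),(-.102,.0525,.062),(-.028,.0525,.062),(-.102,.0525,.042),(-.125,.12,.080)]: print(q,proj(c,C+R.apply(q)).round(1))
print('obs gate (309.5,133)(410.5,133) lower edge 148; knob (267,38)')
for uv,z in [((309.5,133),.062),((410.5,133),.062),((267,38),.0805)]: print(R.inv().apply(onz(c,*uv,z)-C).round(4))
z=p[2]-.0071+.024
R2=Ro.from_euler('xyz',o['tool_rot'],degrees=True)
for uv,zz in [((319,162),z),((425,162),z),((438,170),z)]: print('tray in tool',R2.inv().apply(onz(c,*uv,zz)-p).round(4))
E
```

```text
[0.5867149  0.08203707 0.10882166] [ 1.79858183e+02 -8.88698629e-02  7.60109603e+01]
bay [0.61262983 0.07604811 0.042     ]
(-0.102, 0.0625, 0.062) [308.9 133.9]
(-0.028, 0.0625, 0.062) [411.5 134.3]
(-0.102, 0.0525, 0.062) [309.1 147.9]
(-0.028, 0.0525, 0.062) [410.2 148.2]
(-0.102, 0.0525, 0.042) [310.2 144.8]
(-0.125, 0.12, 0.08) [268.4  38.6]
obs gate (309.5,133)(410.5,133) lower edge 148; knob (267,38)
[-0.1016  0.0632  0.062 ]
[-0.0288  0.0634  0.062 ]
[-0.1258  0.1202  0.0805]
tray in tool [ 0.0536 -0.0023 -0.0168]
tray in tool [ 0.0536  0.0525 -0.0167]
tray in tool [ 0.0494  0.0597 -0.0167]
```

>>> play_rows(
  steps=[
    [[0.0005,-0.002,0,0,0,0,0.001],[0,0,0.015,0,0,0,0.001],[0,0,0.015,0,0,0,0.001],[0,0,0.006,0,0,0,0.001],[0,0,0,0,0,0,0.001],[0,0,0,0,0,0,0.001],[0,0,0,0,0,0,0.001],[0,0,0,0,0,0,0.001]],
  ],
)

```text
time_s: 28.0
tool_pos: [0.5842, 0.0832, 0.0716]
tool_rot: [179.9, -0.0, 76.0]
force: [0.1, -0.1, -1.5]
grip_width: 0.0051
grasp_force: 20.0
```

```bash
python3 - <<'E'
from h import *
o=get_obs();print(o['tool_pos'],o['tool_rot'],o['force'],o['grip_width'])
print('to go',totool(np.array([.5847,.0830,.0491])-o['tool_pos']))
E
```

```text
[0.5841706  0.08316911 0.07164459] [ 1.79943682e+02 -3.51449679e-02  7.60164633e+01] [ 0.10081104 -0.12225446 -1.46102271] 0.005143041930195957
to go [-0.      0.0005  0.0225]
```

>>> play_rows(
  steps=[
    [[0,0.0005,0.008,0,0,0,0.001],[0,0,0.007,0,0,0,0.001],[0,0,0.005,0,0,0,0.001],[0,0,0.001,0,0,0,0.001],[0,0,0.0005,0,0,0,0.001],[0,0,0.0005,0,0,0,0.001],[0,0,0,0,0,0,0.001],[0,0,0,0,0,0,0.001]],
  ],
)

```text
time_s: 28.8
tool_pos: [0.5843, 0.083, 0.0492]
tool_rot: [180.0, -0.0, 76.0]
force: [-0.3, 0.6, -1.6]
grip_width: 0.005
grasp_force: 20.0
```

```bash
python3 - <<'E'
from h import *
feel(3)
c=save('wrist','w9.png')
cv2.imwrite('pics/w9c.png',cv2.resize(c['frame'][20:290,170:480,::-1],None,fx=2,fy=2,interpolation=cv2.INTER_NEAREST))
E
```

```text
[-0.0001 -0.     -0.0002]
t 28.95 F [ 0.01 -0.17 -1.5 ] [0.21 0.76 0.25] T [-0.078  0.129 -0.009] [0.025 0.05  0.011] P [0.5843 0.083  0.0492] [ 1.7999e+02 -1.0000e-02  7.6020e+01] q7 -11.9 g 0.0048 20.00032514333725
```

>>> play_rows(
  steps=[
    [[0,0,0.0005,0,0,0,0.001],[0,0,0.0003,0,0,0,0.001],[0,0,0,0,0,0,0.001],[0,0,0,0,0,0,0.001]],
  ],
)

```text
time_s: 29.4
tool_pos: [0.5843, 0.0831, 0.049]
tool_rot: [-180.0, -0.0, 76.0]
force: [-1.6, -0.1, 5.6]
grip_width: 0.005
grasp_force: 20.0
```

```bash
python3 -c "
from h import *
feel(3)"
```

```text
[0.0012 0.0011 0.0011]
t 29.55 F [-2.48 -0.5   5.06] [0.27 0.69 0.51] T [-0.119  0.687 -0.006] [0.025 0.011 0.022] P [0.5842 0.0831 0.049 ] [-1.7999e+02 -3.0000e-02  7.6020e+01] q7 -11.9 g 0.0052 20.000893771648407
```

Seated with 5 N. Release, lift clear, and look.

>>> play_rows(
  steps=[
    [[0,0,-0.0003,0,0,0,0.005],[0,0,0,0,0,0,0.02],[0,0,0,0,0,0,0.03],[0,0,0,0,0,0,0.03],[0,0,-0.01,0,0,0,0.03],[0,0,-0.03,0,0,0,0.03],[0,0,-0.05,0,0,0,0.03],[0,0,-0.05,0,0,0,0.03],[-0.03,0,-0.03,0,0,0,0.03],[-0.03,0,0,0,0,0,0.03],[0,0,0,0,0,0,0.03],[0,0,0,0,0,0,0.03]],
  ],
)

```text
time_s: 30.75
tool_pos: [0.5696, 0.0241, 0.2194]
tool_rot: [180.0, -0.1, 75.9]
force: [0.8, 0.7, -0.4]
grip_width: 0.0302
grasp_force: 0.0
```

>>> play_rows(
  steps=[
    [[0,0,0,0,0,0,0.03],[0,0,0,0,0,0,0.03],[0,0,0,0,0,0,0.03]],
  ],
)

```text
time_s: 31.05
tool_pos: [0.5696, 0.0257, 0.2181]
tool_rot: [-180.0, 0.0, 76.1]
force: [0.1, 1.4, -0.6]
grip_width: 0.0301
grasp_force: 0.0
```

```bash
python3 - <<'E'
from h import *
o=get_obs();c=save('wrist','w10.png');print(o['tool_pos'],o['force'],o['joint_velocities'].round(1))
R=Ro.from_euler('z',-14.2,degrees=True);C=R.apply([.125,-.12,0])+np.array([.5839,.2071,0])
for q in [(-.102,.0625,.062),(-.028,.0625,.062),(-.102,-.0525,.062),(-.028,-.0525,.062),(-.096,.05,.066),(-.034,.05,.066),(-.096,-.05,.066),(-.034,-.05,.066),(-.125,.12,.08)]: print(q,proj(c,C+R.apply(q)).round(1))
cv2.imwrite('pics/w10c.png',cv2.resize(c['frame'][0:290,170:480,::-1],None,fx=2,fy=2,interpolation=cv2.INTER_NEAREST))
E
```

```text
[0.56955915 0.02572228 0.21808706] [ 0.12532664  1.38419603 -0.62700426] [ 0.1 -0.1  0.3 -0.   0.1  0.1  0. ]
(-0.102, 0.0625, 0.062) [316.6  67.4]
(-0.028, 0.0625, 0.062) [388.6  67.8]
(-0.102, -0.0525, 0.062) [316.7 176.7]
(-0.028, -0.0525, 0.062) [381.4 177.1]
(-0.096, 0.05, 0.066) [322.4  80.1]
(-0.034, 0.05, 0.066) [382.7  80.4]
(-0.096, -0.05, 0.066) [322.  175.4]
(-0.034, -0.05, 0.066) [376.9 175.7]
(-0.125, 0.12, 0.08) [290.9  -4.4]
```

View pics/w10c.png

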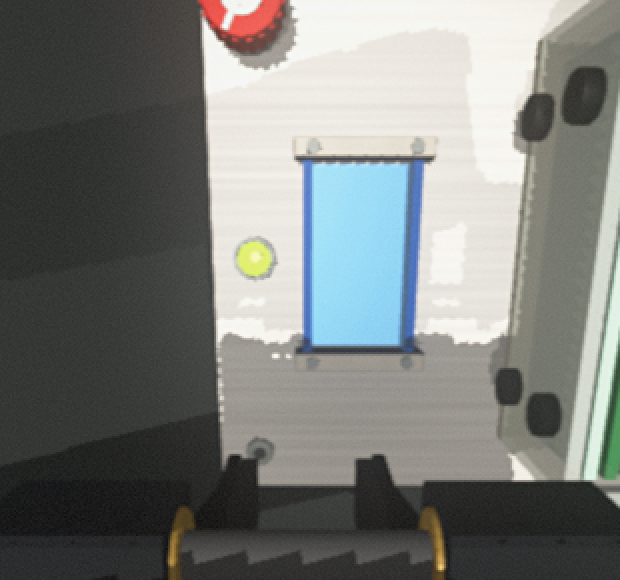

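The tray (crop 304-422, 160-348) sits flat and centred between the gates (137-157 and 352-370). Nothing else has moved, so I'm handing the job in.

```bash
python3 -c "
from cell import *
print(sign_off())"
```

```text
the job is handed in; nothing more can be done
None
```

The job is handed in at about 31 s: the screw foot was turned down by feel to an estimated light load of about 5 N (give or take 1.5 N; no verdict was returned), and the blue tray sits flat and centred between the two gates, with nothing else seen to move.

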